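Press the inserts home before gluing up

ROBOT

A 7-joint arm with a two-finger parallel gripper is mounted at the origin on the work surface. World frame = base frame: x ahead of the robot, y to its left, z up, the work surface at z = 0. Lengths are in m, angles in rad, forces in N, time in s.
With the tool pointing down it reaches from about 0.4 to 0.875 m from the base axis. Payload 19.3 kg.
Tool frame: the origin (TCP) lies on the centre line of the jaws, within the pads' length; the fingertips stand 19 mm ahead of it and the grasp point (between the pads) is the TCP (bot.nose_length is the distance from the TCP to the fingertips, in m); y points along the fingers, z is the direction in which the jaws open and shut, and the axes are right-handed (so a half turn about y gives the same grasp; the last joint's range is limited). The gripper opens to 85 mm and grips with 20 to 120 N. Pads are 22 mm wide; open, the fingers measure 114 mm over their backs; the gripper's body (76 mm by 85 mm) begins 54 mm behind the grasp point. The pads swing forward as they close: fully open they stand 13 mm farther back than shut.
Start: joints at [-1.217, 0.521, -0.036, 1.599, 0.021, 1.021, -0.113], TCP at [0.257, 0.57, 0.25] pointing down, gripper open.
Joint ranges: [-2.91, 2.91], [-0.3, 2.13], [-1.5, 1.42], [0.17, 2.43], [-1.26, 4.41], [0.16, 1.93], [-2.52, 2.52]. Speed limits (rad/s): [1.89, 1.89, 2.39, 2.39, 3.01, 3.01, 3.01].

INTERFACE

Orientations are given as [roll, pitch, yaw] about the fixed x, y, z axes, in that order (R = Rz(yaw) Ry(pitch) Rx(roll)).
In Python, from workcell import observe, cams, workorder, bot gives the robot as it stands. The module is installed in compiled form; this text tells all that it offers.
- The arm moves only by the tool apply_moves, never from a script. Its arguments are lists of equal length, an entry for each row: "jaw": the opening, from -1 (shut) to 1 (fully open), so that 0 is half open; "translation": the shift along the world's x, y, z in m, a list of three; "angular": the turn, a rotation vector about the world's x, y, z in degrees, a list of three. In form: {"jaw": [jaw, ...], "translation": [[x, y, z], ...], "angular": [[ax, ay, az], ...]}. A call has 1 to 5 rows; each row is the pose to reach, as a shift and turn from the pose commanded when the call began; what a row does not reach only later rows make up. A row lasts 1/10 s, in which the tool goes at most 50 mm and 8.59 degrees, less where a joint would pass 70% of its speed; a pose out of reach is approached as far as the arm can. A call with a gripper value outside its range is refused whole. The fingers move at their own pace and stop on an object; "newtons" is the grip in N (left out, the last holds). Time passes only in rows, so rows that repeat a pose let the fingers close. It gives the time, the measured TCP pose, the force and the opening at its end, in the units of the state.
- observe(): the state, without advancing time (a new reading comes with each control period).
- cams.grab_frame(name): name is "scene" or "side" or "wrist"; returns a dict with "pixels" (480x640x3 uint8, red, green, blue), "mtx" (3x3 intrinsics, pixels), "distortion" ([k1, k2, p1, p2, k3] as OpenCV has them; the pictures are not rectified), "R" (3x3) and "t" (3): a world point X has camera coordinates R X + t. Camera axes: x right, y down, z forward; pixel columns grow to the right and rows downward; lengths in m; the calibration is good to about 2 mm. A picture is of the moment at which its call begins. There is no depth.
- workorder.job_done(): hands the job in, once; it reports no verdict.
The state is a dict: "clock": time; "qpos": joint angles; "qd": joint speeds; "joint_efforts": joint torques, N m; "position": TCP position; "tool_rot": TCP orientation; "force": force on the tool from outside, world axes, zero at the start; "moment": the same for the moment, N m; "grip_width": finger opening in m.
Only numpy, scipy, OpenCV 4.12 (cv2) and the standard library are available. Lean on these libraries where they do the work, as an engineer would, in place of code of your own. Each camera call takes 0.05 s, during which the arm holds its last target. There are 200 camera calls.

TASK

Dry-fit the inserts in the walnut slab: with a fingertip, lightly press down first the bow-tie key (it draws the crack together), then the square plug, then the large round plug, each to its stop so that it stands only about 2 mm proud. Do not pull or lift any of them, leave the thin round dowel standing as it is, disturb nothing else lying about, and finish with the hand clear.

Things in the scene. Friction and masses are not known exactly. Their poses are not given: they have to be found in the camera images.
- slab: fixed walnut slab, 170 mm along its x, 400 mm along its y, 40 mm thick, on a dark grey base panel (250 x 470 x 12 mm) between two low battens. Origin under the centre of the panel, on the bench; the slab's upper face is 52 mm above it. Four light-wood inserts stand up out of this face, centres over 90 mm apart, any of them in any of four places, told apart by outline and size only.
- key_top (a point): centre of the upper face of the bow-tie (butterfly) key: light wood, 64 mm long, 38 mm wide at the ends, 17 mm at the waist; it goes down with the insert. z up, x along its length.
- key (a joint): how far the bow-tie key has been pushed down, m. It starts between 0 and 0.0025. At 0 its upper face stands 12 mm above the slab's face (64 mm above the bench); at 0.010 it meets its stop, its face 2 mm above the slab's face. It slides straight down against 3.5 N of friction and stays where it is left; pulled up, the value falls below 0.
- key_seat: the mortise of the bow-tie key with the insert in it. Origin at the mortise's centre, on the slab's upper face; fixed to the slab.
- square_top (a point): centre of the upper face of the square plug: light wood, 28 x 28 mm; it goes down with the insert. z up, x and y square to its sides.
- square (a joint): how far the square plug has been pushed down, m. It starts between 0 and 0.0025. At 0 its upper face stands 12 mm above the slab's face (64 mm above the bench); at 0.010 it meets its stop, its face 2 mm above the slab's face. It slides straight down against 3.5 N of friction and stays where it is left; pulled up, the value falls below 0.
- square_seat: the mortise of the square plug with the insert in it. Origin at the mortise's centre, on the slab's upper face; fixed to the slab.
- disc_top (a point): centre of the upper face of the large round plug: light wood, 34 mm in diameter; it goes down with the insert. z up.
- disc (a joint): how far the large round plug has been pushed down, m. It starts between 0 and 0.0025. At 0 its upper face stands 12 mm above the slab's face (64 mm above the bench); at 0.010 it meets its stop, its face 2 mm above the slab's face. It slides straight down against 3.5 N of friction and stays where it is left; pulled up, the value falls below 0.
- disc_seat: the mortise of the large round plug with the insert in it. Origin at the mortise's centre, on the slab's upper face; fixed to the slab.
- pin_top (a point): centre of the upper face of the thin round dowel: light wood, 16 mm in diameter; not to be pressed; it goes down with the insert. z up.
- pin (a joint): how far the thin round dowel has been pushed down, m. It starts between 0 and 0.0025. At 0 its upper face stands 12 mm above the slab's face (64 mm above the bench); at 0.010 it meets its stop, its face 2 mm above the slab's face. It slides straight down against 3.5 N of friction and stays where it is left; pulled up, the value falls below 0.
- pin_seat: the mortise of the thin round dowel with the insert in it. Origin at the mortise's centre, on the slab's upper face; fixed to the slab.
- offcut: wooden offcut, 30 x 50 x 20 mm, lying on the slab; loose. Origin at its underside. To be left alone.
- pencil: stub of a flat carpenter's pencil, about 60 x 14 x 8 mm, lying on the slab; loose. Origin at its underside. To be left alone.
- square_tool: small try square, stock 18 x 60 x 14 mm with a 30 mm steel blade, lying on the slab; loose. Origin at its underside. To be left alone.
- collar: steel ring, 28 mm across, 12 mm high, lying on the slab; loose. Origin at its underside. To be left alone.
- plane: wooden hand plane, 240 x 62 mm, 145 mm high, on the bench to the left; loose. Origin at its underside. To be left alone.
- glue: glue bottle, 60 mm across, 170 mm high, on the bench to the right; loose. Origin at its underside. To be left alone.

How it is judged:
On the way, in this order (a step that is already met when the one before it is completed fails the run):
1. the bow-tie key is pressed home (7 mm down or more) (value of joint key above 0.007 m), for 0.1 s.
2. the square plug is pressed home (7 mm down or more) (value of joint square above 0.007 m), for 0.1 s.
3. the large round plug is pressed home (7 mm down or more) (value of joint disc above 0.007 m), for 0.1 s.
At the end, for the whole second after the job is handed in: The bow-tie key, the square plug and the large round plug are each at least 7 mm down (no more than 5 mm proud of the slab), pressed in that order; the thin dowel is no more than 4.5 mm down and none is pulled up by more than 3 mm; every bystander is within 15 mm of where it was (value of joint each of key, square, disc above 0.007 m and value of joint pin between -0.003 and 0.0045 m and value of joint each of key, square, disc above -0.003 m and distance of each of offcut, pencil, square_tool, collar, plane, glue from where it was at the start of the episode below 0.015 m); the robot touches nothing.
It fails at once if an insert is pushed with more than 25 N (contact force between any of key_seat, square_seat, disc_seat, pin_seat and anything else above 25 N).
It fails at once if an insert is pulled up more than 3 mm (value of joint any of key, square, disc, pin below -0.003 m).
It fails at once if the thin dowel is pressed down (beyond 4.5 mm) (value of joint pin above 0.0045 m).
It fails at once if something else lying about is moved more than 15 mm or picked up (distance of any of offcut, pencil, square_tool, collar, plane, glue from where it was at the start of the episode above 0.015 m).
It also fails if it takes over 42 s, if anything falls off the work surface, if the arm or the gripper's body presses on something with over 40 N, if the wrist force passes 120 N, or if a joint passes its speed limit or range.

## Working session

There is one attempt and no reset: what is moved stays moved. The work goes in short steps, Python scripts to look and compute and a tool call to move; the robot and the scene stay as the last step left them, time stands still between calls to the robot, and variables do not carry over. Pictures are saved under pics/ and viewed, about 8 in all and at most 12, crops included, and the job is handed in when it is done.

Besides the shell and the picture viewer there is one more tool, called after "Call:" by a JSON object that holds its "name" and its "arguments", one argument or row to a line. apply_moves: Moves the arm, as the interface text tells. Its arguments: {"type":"object","properties":{"jaw":{"type":"array"},"translation":{"type":"array"},"angular":{"type":"array"},"newtons":{"type":"number"}},"required":["jaw","translation","angular"]}

```bash
mkdir -p pics
cat > h.py <<'E'
import numpy as np, cv2
from workcell import observe, cams, workorder, bot
def ray(f,uv):
    p=cv2.undistortPoints(np.array([[uv]],float),np.array(f["mtx"],float),np.array(f["distortion"],float))[0,0]
    R=np.array(f["R"]);t=np.array(f["t"]);return -R.T@t,R.T@np.array([p[0],p[1],1.])
def at(f,uv,z):
    c,d=ray(f,uv);return c+d*(z-c[2])/d[2]
def proj(f,X):
    R=np.array(f["R"]);return cv2.projectPoints(np.array(X,float).reshape(-1,3),cv2.Rodrigues(R)[0],np.array(f["t"],float),np.array(f["mtx"],float),np.array(f["distortion"],float))[0][:,0]
E
python3 - <<'E'
from h import *
import pickle
fr={}
for n in("scene","side","wrist"):
    f=cams.grab_frame(n);fr[n]=f;cv2.imwrite(f"pics/{n}0.png",f["pixels"][:,:,::-1]);print(n,-np.array(f["R"]).T@f["t"])
pickle.dump(fr,open("f0.pkl","wb"))
print(observe(),bot.nose_length)
E
```

```text
scene [1.23829061 0.44064281 0.79340585]
side [ 0.08064459 -0.59608216  0.86556132]
wrist [0.19246363 0.59814091 0.37419635]
{'clock': 0.15, 'qpos': array([-1.21718375,  0.52186022, -0.03629637,  1.59983132,  0.02118266,
        1.02111224, -0.11280169]), 'qd': array([-1.32714447e-03, -1.58400780e-03, -6.30192307e-04, -2.64911793e-03,
       -1.26061750e-03, -2.47149225e-04, -5.73282795e-05]), 'joint_efforts': array([ 2.55186496e-03, -9.27386999e+01,  1.98116988e+00, -3.70058155e+01,
        1.79857534e-02,  6.31656687e-03,  1.50746578e-04]), 'position': array([0.25697107, 0.56948873, 0.24988519]), 'tool_rot': array([-1.57162133e+00, -5.54132562e-05, -4.23863388e-01]), 'force': array([0.34901823, 0.02041187, 0.26163592]), 'moment': array([-0.03016373,  0.01644507, -0.00446404]), 'grip_width': 0.08517203820405558} 0.019
```

View pics/scene0.png

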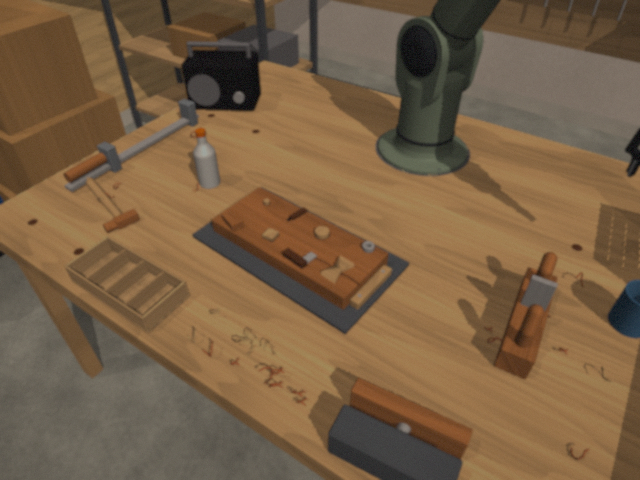

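View pics/side0.png

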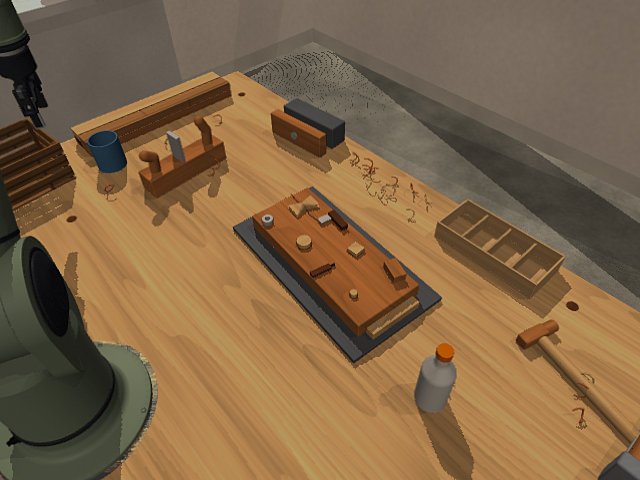

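The side picture (sharp) shows the key at (304,207), disc (304,242), square (356,249) and pin (353,293). In the scene picture they are at about (337,268), (322,232), (270,235) and (266,202). Next I enlarge both for precise centres.

Run:
```python
from h import *
import pickle
fr=pickle.load(open("f0.pkl","rb"))
S=fr["side"];C=fr["scene"]
for n,s,c in(("key",(304,207),(337,268)),("disc",(304,242),(322,232)),("sq",(356,249),(270,235)),("pin",(353,293),(266,202))):
    print(n,at(S,s,.0625).round(4),at(C,c,.0625).round(4))
a=cv2.resize(S["pixels"][180:345,230:450],None,fx=3.6,fy=3.6,interpolation=cv2.INTER_CUBIC)
cv2.imwrite("pics/sidecrop.png",a[:,:,::-1])
```

```text
key [0.6239 0.0719 0.0625] [0.6325 0.082  0.0625]
disc [ 0.5477 -0.0157  0.0625] [ 0.5542 -0.0078  0.0625]
sq [ 0.6187 -0.1109  0.0625] [ 0.6285 -0.1015  0.0625]
pin [ 0.5276 -0.1923  0.0625] [ 0.5375 -0.1851  0.0625]
```

View pics/sidecrop.png

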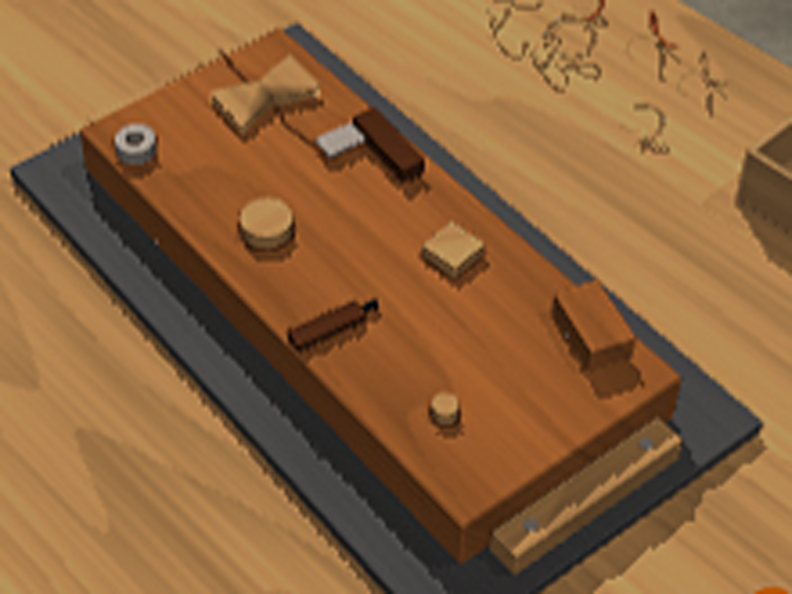

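Call:
{"name": "apply_moves", "arguments": {
  "jaw": [-1, -1, -1, -1, -1],
  "translation": [
    [0.03, -0.04, 0],
    [0.06, -0.08, 0],
    [0.09, -0.12, 0],
    [0.12, -0.16, 0],
    [0.15, -0.2, 0]
  ],
  "angular": [
    [0, 0, 0],
    [0, 0, 0],
    [0, 0, 0],
    [0, 0, 0],
    [0, 0, 0]
  ],
  "newtons": 20
}}

```text
clock: 0.65
position: [0.4079, 0.3679, 0.2503]
tool_rot: [-1.571, -0.0, -0.424]
force: [0.1, 1.0, 0.3]
grip_width: 0.0124
```

Call:
{"name": "apply_moves", "arguments": {
  "jaw": [-1, -1, -1, -1, -1],
  "translation": [
    [0.03, -0.04, 0],
    [0.06, -0.08, 0],
    [0.09, -0.12, 0],
    [0.12, -0.16, 0],
    [0.15, -0.2, 0]
  ],
  "angular": [
    [0, 0, 0],
    [0, 0, 0],
    [0, 0, 0],
    [0, 0, 0],
    [0, 0, 0]
  ]
}}

```text
clock: 1.15
position: [0.5579, 0.1679, 0.2503]
tool_rot: [-1.571, 0.0, -0.424]
force: [0.3, 1.3, -0.5]
grip_width: 0.0
```

Call:
{"name": "apply_moves", "arguments": {
  "jaw": [-1, -1, -1, -1],
  "translation": [
    [0.03, -0.04, 0],
    [0.05, -0.08, 0],
    [0.07, -0.091, 0],
    [0.07, -0.091, 0]
  ],
  "angular": [
    [0, 0, 0],
    [0, 0, 0],
    [0, 0, 0],
    [0, 0, 0]
  ]
}}

```text
clock: 1.55
position: [0.6287, 0.0756, 0.2497]
tool_rot: [-1.572, -0.001, -0.428]
force: [-0.8, 0.0, 0.4]
grip_width: -0.0002
```

Run:
```python
from h import *
import pickle
f=cams.grab_frame("wrist");pickle.dump(f,open("w1.pkl","wb"))
im=f["pixels"][:,:,::-1].copy()
E=dict(key=(.628,.077),disc=(.551,-.012),sq=(.6236,-.106),pin=(.5325,-.1887))
for n,p in E.items():
    q=proj(f,[*p,.0625])[0];print(n,q.round(1))
cv2.imwrite("pics/w1.png",im)
```

```text
key [313.7 220.3]
disc [183.  182.8]
sq [135.7 294.7]
pin [  3.9 245.4]
```

View pics/w1.png

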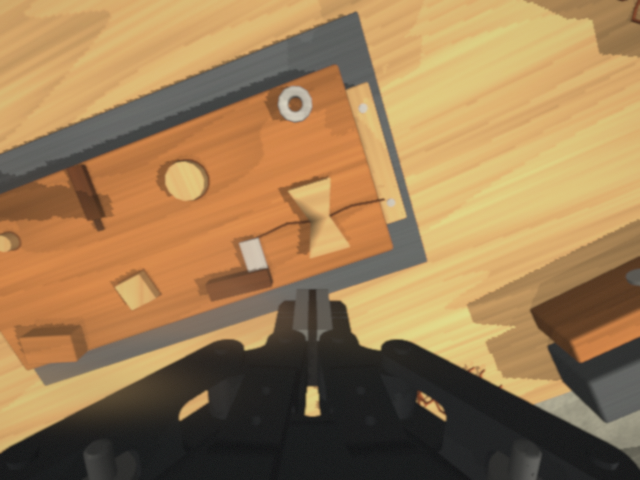

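The wrist view shows the key waist at (319,217), disc (187,180), square (136,289) and pin (8,241). The try-square blade ends at about (262,240) and the collar is at (295,104). All lie within a few pixels of the prediction.

Run:
```python
from h import *
import pickle
f=pickle.load(open("w1.pkl","rb"));fr=pickle.load(open("f0.pkl","rb"))
S=fr["side"]
W=dict(key=(319,217),disc=(187,179),sq=(137,288),pin=(8,241))
s=dict(key=(303.9,205.8),disc=(304.2,239.7),sq=(356.1,247.8),pin=(353.6,291.9))
for n in W: print(n,at(f,W[n],.063).round(4),at(S,s[n],.063).round(4))
for n,p,z in(("blade",(265,243),.06),("stock",(271,285),.066),("keyA",(310,182),.063),("keyB",(331,251),.063)):print(n,at(f,p,z).round(4))
```

```text
key [0.6271 0.0826 0.063 ] [0.6262 0.0749 0.063 ]
disc [ 0.5496 -0.0071  0.063 ] [ 0.5524 -0.0109  0.063 ]
sq [ 0.6182 -0.1008  0.063 ] [ 0.6211 -0.1088  0.063 ]
pin [ 0.5307 -0.1822  0.063 ] [ 0.5303 -0.1914  0.063 ]
blade [0.6293 0.0275 0.06  ]
stock [0.6667 0.0159 0.066 ]
keyA [0.5958 0.0881 0.063 ]
keyB [0.6604 0.0796 0.063 ]
```

Call:
{"name": "apply_moves", "arguments": {
  "jaw": [-1, -1, -1, -1, -1],
  "translation": [
    [0, 0.002, -0.05],
    [0, 0.002, -0.1],
    [0, 0.002, -0.145],
    [0, 0.002, -0.158],
    [0, 0.002, -0.16]
  ],
  "angular": [
    [0, 0, 0],
    [0, 0, 0],
    [0, 0, 0],
    [0, 0, 0],
    [0, 0, 0]
  ]
}}

```text
clock: 2.1
position: [0.6261, 0.0813, 0.0894]
tool_rot: [-1.572, 0.002, -0.423]
force: [0.7, 0.2, 0.6]
grip_width: 0.0002
```

Run:
```python
from h import *
o=observe();print(o["position"],o["force"])
f=cams.grab_frame("wrist")
cv2.imwrite("pics/w2.png",f["pixels"][:,:,::-1])
```

```text
[0.62611874 0.08129472 0.08941856] [0.68568837 0.15482716 0.57803417]
```

View pics/w2.png

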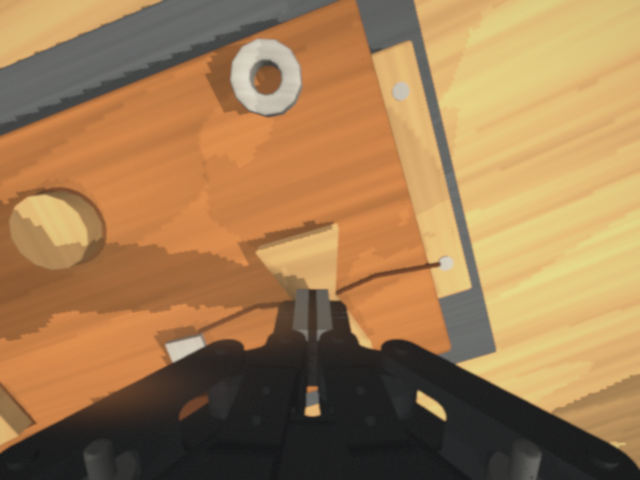

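The fingertips at (312,290) are over the key's waist. I'll press slowly.

Call:
{"name": "apply_moves", "arguments": {
  "jaw": [-1, -1, -1, -1, -1],
  "translation": [
    [0, 0, -0.003],
    [0, 0, -0.005],
    [0, 0, -0.007],
    [0, 0, -0.009],
    [0, 0, -0.009]
  ],
  "angular": [
    [0, 0, 0],
    [0, 0, 0],
    [0, 0, 0],
    [0, 0, 0],
    [0, 0, 0]
  ]
}}

```text
clock: 2.65
position: [0.6272, 0.0807, 0.0815]
tool_rot: [-1.571, -0.0, -0.424]
force: [-0.1, -0.3, 0.2]
grip_width: 0.0001
```

Call:
{"name": "apply_moves", "arguments": {
  "jaw": [-1, -1, -1, -1, -1],
  "translation": [
    [0, 0, -0.001],
    [0, 0, -0.002],
    [0, 0, -0.003],
    [0, 0, -0.004],
    [0, 0, -0.004]
  ],
  "angular": [
    [0, 0, 0],
    [0, 0, 0],
    [0, 0, 0],
    [0, 0, 0],
    [0, 0, 0]
  ]
}}

```text
clock: 3.15
position: [0.6271, 0.0807, 0.0772]
tool_rot: [-1.571, -0.0, -0.424]
force: [0.9, 0.4, 1.8]
grip_width: -0.0001
```

Call:
{"name": "apply_moves", "arguments": {
  "jaw": [-1, -1, -1, -1],
  "translation": [
    [0, 0, -0.001],
    [0, 0, -0.002],
    [0, 0, -0.003],
    [0, 0, -0.003]
  ],
  "angular": [
    [0, 0, 0],
    [0, 0, 0],
    [0, 0, 0],
    [0, 0, 0]
  ]
}}

```text
clock: 3.55
position: [0.627, 0.0807, 0.0741]
tool_rot: [-1.571, 0.0, -0.424]
force: [1.3, 0.6, 0.8]
grip_width: -0.0
```

Call:
{"name": "apply_moves", "arguments": {
  "jaw": [-1, -1, -1],
  "translation": [
    [0, 0, -0.0004],
    [0, 0, -0.0008],
    [0, 0, -0.0008]
  ],
  "angular": [
    [0, 0, 0],
    [0, 0, 0],
    [0, 0, 0]
  ]
}}

```text
clock: 3.85
position: [0.6269, 0.0807, 0.0734]
tool_rot: [-1.571, 0.0, -0.424]
force: [1.2, -1.0, 1.6]
grip_width: -0.0003
```

Call:
{"name": "apply_moves", "arguments": {
  "jaw": [-1, -1, -1],
  "translation": [
    [0, 0, -0.0003],
    [0, 0, -0.0006],
    [0, 0, -0.0006]
  ],
  "angular": [
    [0, 0, 0],
    [0, 0, 0],
    [0, 0, 0]
  ]
}}

```text
clock: 4.15
position: [0.627, 0.0807, 0.0731]
tool_rot: [-1.571, 0.0, -0.424]
force: [-2.0, -1.1, 7.0]
grip_width: -0.0002
```

The stop was met at TCP z = 0.073, as expected (tip at 54 mm). I'll lift and go to the square.

Call:
{"name": "apply_moves", "arguments": {
  "jaw": [-1, -1, -1, -1, -1],
  "translation": [
    [0, 0, 0.03],
    [0, 0, 0.07],
    [-0.002, -0.045, 0.08],
    [-0.004, -0.09, 0.08],
    [-0.005, -0.135, 0.08]
  ],
  "angular": [
    [0, 0, 0],
    [0, 0, 0],
    [0, 0, 0],
    [0, 0, 0],
    [0, 0, 0]
  ]
}}

```text
clock: 4.65
position: [0.6217, -0.0557, 0.1533]
tool_rot: [-1.571, -0.0, -0.423]
force: [1.4, 0.1, -0.8]
grip_width: 0.0002
```

Call:
{"name": "apply_moves", "arguments": {
  "jaw": [-1, -1, -1, -1, -1],
  "translation": [
    [-0.002, -0.04, 0],
    [-0.002, -0.049, 0],
    [-0.002, -0.049, -0.04],
    [-0.002, -0.049, -0.06],
    [-0.002, -0.049, -0.06]
  ],
  "angular": [
    [0, 0, 0],
    [0, 0, 0],
    [0, 0, 0],
    [0, 0, 0],
    [0, 0, 0]
  ]
}}

```text
clock: 5.15
position: [0.6183, -0.1026, 0.0901]
tool_rot: [-1.572, 0.005, -0.424]
force: [0.6, -0.0, 0.3]
grip_width: 0.0002
```

Run:
```python
from h import *
f=cams.grab_frame("wrist")
g=cams.grab_frame("side")
a=cv2.resize(g["pixels"][180:345,230:450],None,fx=2.9,fy=2.9,interpolation=cv2.INTER_CUBIC)[:480]
b=f["pixels"][180:420,150:470]
b=cv2.resize(b,(0,0),fx=.5*1,fy=.5) if 0 else b
o=np.zeros((600,800,3),np.uint8);o[:360,:480]=cv2.resize(a,(480,360));o[360:600,:320]=b
cv2.imwrite("pics/w3.png",o[:,:,::-1]);print(observe()["position"])
```

```text
[ 0.6201034  -0.10297227  0.0932166 ]
```

View pics/w3.png

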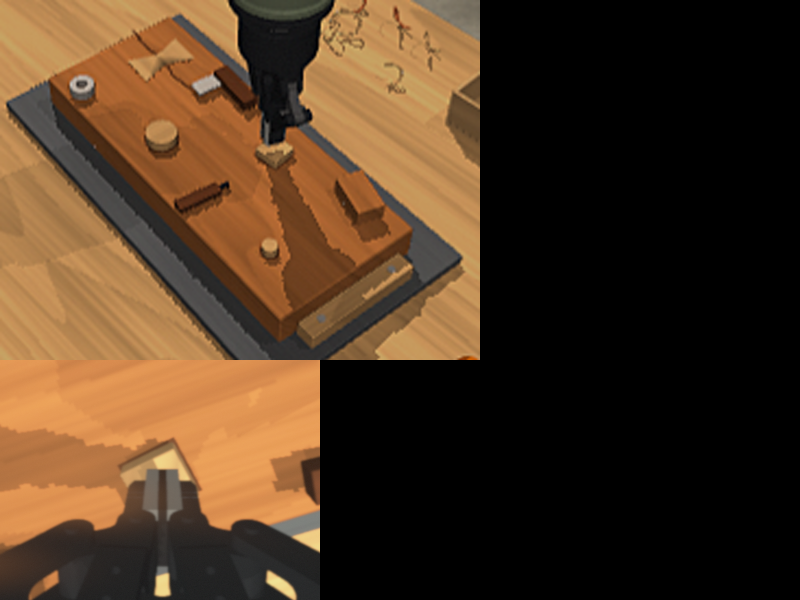

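The key now lies nearly flush in the side view. The fingertip is over the square plug, so I'll press.

Call:
{"name": "apply_moves", "arguments": {
  "jaw": [-1, -1, -1, -1, -1],
  "translation": [
    [0, 0, -0.005],
    [0, 0, -0.01],
    [0, 0, -0.012],
    [0, 0, -0.014],
    [0, 0, -0.015]
  ],
  "angular": [
    [0, 0, 0],
    [0, 0, 0],
    [0, 0, 0],
    [0, 0, 0],
    [0, 0, 0]
  ]
}}

```text
clock: 5.75
position: [0.6202, -0.1032, 0.078]
tool_rot: [-1.571, -0.0, -0.424]
force: [-1.1, 1.3, 3.7]
grip_width: -0.0001
```

Call:
{"name": "apply_moves", "arguments": {
  "jaw": [-1, -1, -1, -1, -1],
  "translation": [
    [0, 0, -0.001],
    [0, 0, -0.002],
    [0, 0, -0.003],
    [0, 0, -0.004],
    [0, 0, -0.004]
  ],
  "angular": [
    [0, 0, 0],
    [0, 0, 0],
    [0, 0, 0],
    [0, 0, 0],
    [0, 0, 0]
  ]
}}

```text
clock: 6.25
position: [0.62, -0.1034, 0.0738]
tool_rot: [-1.571, -0.0, -0.424]
force: [-0.5, 0.3, 1.0]
grip_width: -0.0004
```

Call:
{"name": "apply_moves", "arguments": {
  "jaw": [-1, -1, -1],
  "translation": [
    [0, 0, -0.0004],
    [0, 0, -0.0008],
    [0, 0, -0.0008]
  ],
  "angular": [
    [0, 0, 0],
    [0, 0, 0],
    [0, 0, 0]
  ]
}}

```text
clock: 6.55
position: [0.62, -0.1033, 0.0731]
tool_rot: [-1.571, -0.0, -0.424]
force: [-0.7, 1.8, 2.9]
grip_width: 0.0001
```

Call:
{"name": "apply_moves", "arguments": {
  "jaw": [-1, -1, -1, -1, -1],
  "translation": [
    [0, 0, 0.03],
    [0, 0, 0.07],
    [-0.025, 0.035, 0.08],
    [-0.05, 0.07, 0.08],
    [-0.069, 0.0945, 0.08]
  ],
  "angular": [
    [0, 0, 0],
    [0, 0, 0],
    [0, 0, 0],
    [0, 0, 0],
    [0, 0, 0]
  ]
}}

```text
clock: 7.05
position: [0.5496, -0.007, 0.1534]
tool_rot: [-1.57, 0.0, -0.423]
force: [1.4, 0.4, -0.7]
grip_width: 0.0003
```

Call:
{"name": "apply_moves", "arguments": {
  "jaw": [-1, -1, -1, -1],
  "translation": [
    [0, 0, -0.03],
    [0, 0, -0.06],
    [0, 0, -0.06],
    [0, 0, -0.06]
  ],
  "angular": [
    [0, 0, 0],
    [0, 0, 0],
    [0, 0, 0],
    [0, 0, 0]
  ]
}}

```text
clock: 7.45
position: [0.551, -0.0091, 0.0934]
tool_rot: [-1.571, 0.001, -0.424]
force: [0.2, 0.5, 1.0]
grip_width: 0.0001
```

Run:
```python
from h import *
f=cams.grab_frame("wrist")
g=cams.grab_frame("side")
a=g["pixels"][180:345,230:450]
o=np.zeros((600,480,3),np.uint8);o[:360,:480]=cv2.resize(a,(480,360),interpolation=2);o[360:600,:320]=f["pixels"][180:420,150:470]
cv2.imwrite("pics/w4.png",o[:,:,::-1]);print(observe()["position"])
```

```text
[ 0.55169217 -0.00912708  0.09433025]
```

View pics/w4.png

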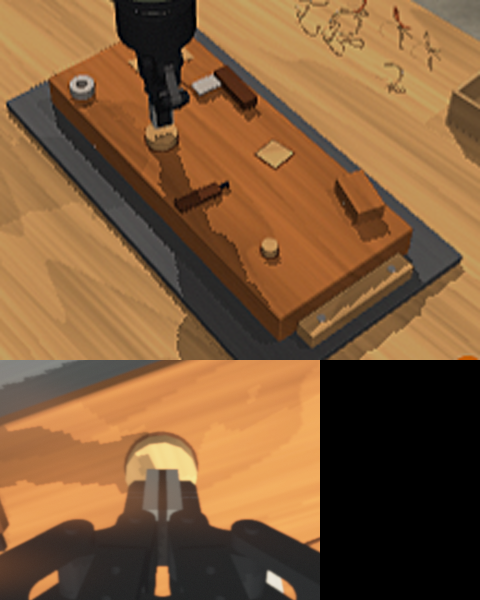

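The square plug is down, and the tip is over the disc. The position of 0.0943 was a still-settling reading, so I'll press in small steps.

Call:
{"name": "apply_moves", "arguments": {
  "jaw": [-1, -1, -1, -1, -1],
  "translation": [
    [0, 0, -0.005],
    [0, 0, -0.01],
    [0, 0, -0.012],
    [0, 0, -0.014],
    [0, 0, -0.015]
  ],
  "angular": [
    [0, 0, 0],
    [0, 0, 0],
    [0, 0, 0],
    [0, 0, 0],
    [0, 0, 0]
  ]
}}

```text
clock: 8.05
position: [0.5513, -0.0088, 0.0781]
tool_rot: [-1.571, -0.0, -0.424]
force: [2.1, -1.3, 3.1]
grip_width: 0.0001
```

Call:
{"name": "apply_moves", "arguments": {
  "jaw": [-1, -1, -1, -1, -1],
  "translation": [
    [0, 0, -0.001],
    [0, 0, -0.002],
    [0, 0, -0.003],
    [0, 0, -0.004],
    [0, 0, -0.004]
  ],
  "angular": [
    [0, 0, 0],
    [0, 0, 0],
    [0, 0, 0],
    [0, 0, 0],
    [0, 0, 0]
  ]
}}

```text
clock: 8.55
position: [0.5509, -0.0088, 0.0739]
tool_rot: [-1.571, 0.0, -0.424]
force: [1.4, -0.3, 1.9]
grip_width: 0.0
```

Call:
{"name": "apply_moves", "arguments": {
  "jaw": [-1, -1, -1],
  "translation": [
    [0, 0, -0.0004],
    [0, 0, -0.0008],
    [0, 0, -0.0008]
  ],
  "angular": [
    [0, 0, 0],
    [0, 0, 0],
    [0, 0, 0]
  ]
}}

```text
clock: 8.85
position: [0.5509, -0.0088, 0.0732]
tool_rot: [-1.571, 0.0, -0.424]
force: [1.9, -0.5, 1.9]
grip_width: -0.0
```

Call:
{"name": "apply_moves", "arguments": {
  "jaw": [-1, -1, -1, -1, -1],
  "translation": [
    [0, 0, 0.03],
    [0, 0, 0.07],
    [0, 0.02, 0.11],
    [0, 0.05, 0.15],
    [0, 0.08, 0.18]
  ],
  "angular": [
    [0, 0, 0],
    [0, 0, 0],
    [0, 0, 0],
    [0, 0, 0],
    [0, 0, 0]
  ]
}}

```text
clock: 9.35
position: [0.5508, 0.0719, 0.2556]
tool_rot: [-1.57, -0.001, -0.425]
force: [-0.2, 0.0, -0.3]
grip_width: -0.0002
```

Call:
{"name": "apply_moves", "arguments": {
  "jaw": [-1, -1, -1, -1, -1],
  "translation": [
    [-0.02, 0.04, 0],
    [-0.04, 0.08, 0],
    [-0.06, 0.12, 0],
    [-0.06, 0.12, 0],
    [-0.06, 0.12, 0]
  ],
  "angular": [
    [0, 0, 0],
    [0, 0, 0],
    [0, 0, 0],
    [0, 0, 0],
    [0, 0, 0]
  ]
}}

```text
clock: 9.85
position: [0.4903, 0.1918, 0.2531]
tool_rot: [-1.571, 0.001, -0.422]
force: [0.2, -0.5, 1.1]
grip_width: 0.0002
```

Run:
```python
from h import *
g=cams.grab_frame("side")
a=g["pixels"][150:345,230:490]
cv2.imwrite("pics/w5.png",cv2.resize(a,(800,600),interpolation=2)[:,:,::-1]);o=observe();print(o["position"],o["force"])
```

```text
[0.49090164 0.19073223 0.25309397] [-0.57681755  0.4363265   0.75258266]
```

View pics/w5.png

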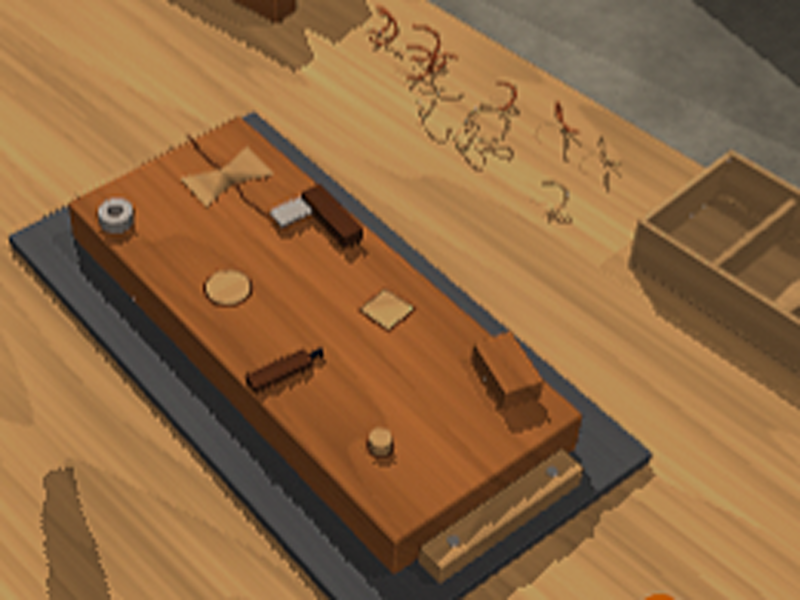

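The key (228,178), square (387,309) and disc (228,288) are nearly flush. The dowel (380,442) is still standing, nothing else has moved, and the hand is clear.

```bash
python3 -c "
from h import *
print(workorder.job_done())"
```

```text
the job is handed in; nothing more can be done
None
```

I pressed the bow-tie key, then the square plug, then the large round plug with the closed fingertips, and handed the job in at about 10 s on the robot's clock. No verdict was reported.

- **Depth:** each press ended with the TCP at z ≈ 0.073 m, which puts the fingertip at about 54 mm, the 2 mm-proud height. For the key, the force rose to 7 N there, so it met its stop. For the square and the disc I saw no clear rise at the end (2 to 3 N), so their depth rests on the tip height and the picture.
- **Force:** the highest reading I saw was 7 N, at the end of a move call.
- **Last picture:** all three inserts look nearly flush, the thin dowel still stands, and the offcut, pencil, try square and collar look unmoved. The plane and the bottle were mostly outside that picture, so I did not check them again. The hand is clear, at z ≈ 0.25 m.
- **Disagreement:** the cameras differed by 3 to 10 mm on the insert centres, so I used averages. Wrist views before each press showed the fingertips over the right insert.

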